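# Slide the towel hanger round the bent rail

### The arm

A 6-joint arm with a two-finger parallel gripper is mounted at the origin on a cart in front of the work surface, level with it; the furniture and walls round the work are solid. World frame = base frame: x ahead of the robot, y to its left, z up, the work surface at z = 0. Lengths are in mm, angles in degrees, forces in N, time in s.
With the tool pointing down it reaches from about 300 to 850 mm from the base axis. Payload 4.2 kg.
Tool frame: the origin (TCP) lies midway between the tips of the shut fingers; the grasp point (between the pads) lies 19 mm behind it; z points along the fingers, y is the line along which they close (so a half turn about z gives the same grasp; the last joint's range is limited). The gripper opens to 91 mm and grips with 3 to 60 N. Pads are 32 mm wide; open, the fingers measure 118 mm over their backs; the gripper's body (76 mm by 178 mm) begins 60 mm behind the grasp point.
Start: joints at [71.505, 18.312, 89.639, -0, 72.044, -1.146], TCP at [171.464, 548.856, 213.976] pointing down, gripper open.
Joint ranges: [-177.97, 177.97], [-48.28, 115.42], [12.27, 149.76], [-77.06, 257.06], [2.81, 150.46], [-146.56, 146.56]. Speed limits (degrees/s): [147.25, 147.25, 180, 180, 180, 180].

### API

Orientations are given as [roll, pitch, yaw] about the fixed x, y, z axes, in that order (R = Rz(yaw) Ry(pitch) Rx(roll)).
In Python, from workcell import env gives the robot as it stands.
- The arm moves only by the shell command python3 -m jog 'ROWS' [FORCE]. ROWS is a JSON object of lists of equal length, an entry for each row: "jaw": the finger opening in mm, from 0 to 91.2; "slide": the shift along the tool's x, y, z in units of 30 mm (1.0 is 30 mm), a list of three; "spin": the turn about the tool's z in units of 8 degrees (1.0 is 8 degrees). In form: {"jaw": [jaw, ...], "slide": [[dx, dy, dz], ...], "spin": [spin, ...]}. A call has 1 to 10 rows; each row shifts and turns the commanded pose from where the row before left it, along the tool's axes as they then stand; what a row does not reach is not made up. A row lasts 1/10 s, in which the tool goes at most 50 mm and 8.59 degrees, less where a joint would pass 70% of its speed; a pose out of reach is approached as far as the arm can. A call is refused whole if a number of a shift passes 1 or a number of a turn 1, either way. A call with a gripper value outside its range is refused whole. The fingers move at their own pace and stop on an object; FORCE is the grip in N (left out, the last holds). Time passes only in rows, so rows that do not move let the fingers close. It gives the time, the measured TCP pose, the force, the opening and the grip force at its end, in the units of the state.
- env.state(): the state, without advancing time (a new reading comes with each control period).
- env.grab_frame(name): name is "side" or "top" or "wrist"; returns the picture (384x512x3 uint8, red, green, blue); there is no depth.
- env.camera_model(name): a dict with "fx", "fy", "cx", "cy" (pixels), "camera_from_world" (4x4, takes a point from world to camera coordinates). Camera axes: x right, y up, looking along -z (the intrinsics and any distortion apply to the point x, -y, -z); pixel columns grow to the right and rows downward; lengths in mm; the calibration is good to about 2 mm. A picture is of the moment at which its call begins: read the wrist's pose just before it. camera_model takes no time and is no camera call; for the wrist camera it gives the pose at the moment of the call.
- env.job_done(): hands the job in; it is judged then, once.
The state is a dict: "time_s": time; "qpos": joint angles; "qvel": joint speeds; "effort": joint torques, N m; "ee_pos": TCP position; "ee_rot": TCP orientation; "force": force on the tool from outside, world axes, zero at the start; "torque": the same for the moment, N m; "gripper_width": finger opening in mm; "gripper_force": force on a finger pad.
Only numpy, scipy, OpenCV 4.12 (cv2) and the standard library are available. Lean on these libraries where they do the work, as an engineer would, in place of code of your own. Each camera call takes 0.05 s, during which the arm holds its last target. There are 200 camera calls.

### The job

Thread the wooden towel hanger onto the free end of the bent steel rail, slide it round the bend without jamming or forcing it, and press it home, gently but definitely, against the white bumper of the black collar near the post, never pushing harder than about 10 newtons. Let go and leave it hanging there upright, and do not disturb the other things on the worktop.

Things in the scene. Friction and masses are not known exactly. Their poses are not given: they have to be found in the camera images.
- hanger: Loose brown wooden hanger block, about 120 g: 24 mm long along its own x (bore axis), 30 mm wide along y, 82 mm tall; origin under its centre, z up. Starts standing upright. Same either way round. Two pale towel pegs with balls stick out to +-y at 18 mm height (to 43.5 mm from the middle, ball tops at 25.5 mm). Pinch its two flat sides (closing along y) at bore height, from above.
- hanger_bore (a point): Middle of the hanger's bore, 60 mm above its underside and 22 mm below its top; axes as the hanger. The bore is straight, 12.5 mm wide, with slightly chamfered mouths, and runs right through the block along x.
- rail: Fixed towel rail: dark foot 96 mm across, post 18 mm thick at most, 10 mm round steel bar, level, centre line 170 mm above the worktop. Origin under the foot's centre, z up. In its frame the inner leg of the bar runs from the post along +x at y = 0 to x = 100 mm; there the bar bends 75 degrees to the right (clockwise from above), centre-line radius 40 mm, and goes on straight to the free tip.
- bend_center (a point): Centre of the bend's 40 mm arc (empty air), at (100, -40, 170) mm in the rail's frame; same axes as the rail. The arc ends and the straight outer leg begins at (138.6, -29.6) mm in the rail's frame, running along (0.259, -0.966).
- bar_end: The free tip of the bar: origin on the bar's centre line where the outer leg ends (a 5 mm half-round nose sticks out beyond it); x points inward along the outer leg (70 mm of straight bar, then the bend), z up.
- collar: Black clamp collar on the inner leg, 24 mm wide, 12 mm long, face 27 to 43 mm from the post axis. Origin in the middle of the face towards the bend, on the bar's centre line; axes as the rail (x away from the post). A white bumper ring, 19 mm wide, sticks out of this face by 4 to 12 mm, different each time and not in the state: feel for it. Neither gives way. Home: hanger pressed on the bumper.
- spice_jar: Loose spice jar, 46 mm in diameter, 106 mm tall, origin under its centre; bystander. It and the hanger may swap places.
- mug: Loose patterned mug, 94 mm tall; bystander.
- mill: Loose wooden pepper mill, 150 mm tall; bystander.
- measuring_cup: Loose clear measuring cup, 74 mm tall; bystander.
- salt: Loose wooden salt mill, 110 mm tall; bystander.
Things that resemble listed ones, but are neither listed nor needed, are in the scene too. Of the things shaped like the hanger, the brown one is meant.

How it is judged:
By the outcome, as a careful person would: the job done as asked, in the order asked, and still so for the second after the job is handed in, with the robot touching nothing.
It also fails if it takes over 72 s, if anything falls off the work surface, if the arm or the gripper's body presses on something with over 40 N, if the wrist force passes 120 N, or if a joint passes its speed limit or range.

## Working session

There is one attempt and no reset: what is moved stays moved. The work goes in short steps, Python scripts to look and compute and a shell command to move; the robot and the scene stay as the last step left them, time stands still between calls to the robot, and variables do not carry over. Pictures are saved under pics/ and viewed, at most 10 in all, crops included, and the job is handed in when it is done.

```bash
ls; mkdir -p pics
python3 - <<'E'
from workcell import env
import cv2,numpy as np
s=env.state();print({k:np.round(v,2).tolist() for k,v in s.items()})
for n in("side","top"):
    m=env.camera_model(n);print(n,{k:np.round(v,3).tolist() if not isinstance(v,str) else v for k,v in m.items()})
    im=env.grab_frame(n)[:,:,::-1];cv2.imwrite(f'pics/{n}0_raw.png',im)
    cv2.imwrite(f'pics/{n}0.png',cv2.resize(im,(800,600),interpolation=cv2.INTER_CUBIC))
E
```

```text
pics
{'time_s': 0.0, 'qpos': [71.5, 18.35, 89.71, 0.0, 72.04, -1.15], 'qvel': [-0.05, 0.08, -0.1, -0.11, -0.02, -0.01], 'effort': [0.0, -41.25, -23.2, 0.07, 0.05, -0.0], 'ee_pos': [171.31, 548.36, 213.13], 'ee_rot': [-179.9, -0.0, 162.65], 'force': [0.65, 0.16, -0.41], 'torque': [-0.02, -0.04, 0.0], 'gripper_force': 0.0, 'gripper_width': 90.86}
side {'fx': 350.404, 'fy': 350.404, 'cx': 260.34, 'cy': 190.573, 'camera_from_world': [[0.999, 0.026, 0.018, -566.261], [-0.031, 0.661, 0.75, -88.739], [0.008, -0.75, 0.662, -1087.928], [0.0, 0.0, 0.0, 1.0]]}
top {'fx': 353.725, 'fy': 353.725, 'cx': 259.485, 'cy': 184.559, 'camera_from_world': [[-0.006, -1.0, 0.021, 21.496], [0.986, -0.002, 0.169, -588.21], [-0.169, 0.021, 0.985, -926.572], [0.0, 0.0, 0.0, 1.0]]}
```

View pics/side0.png

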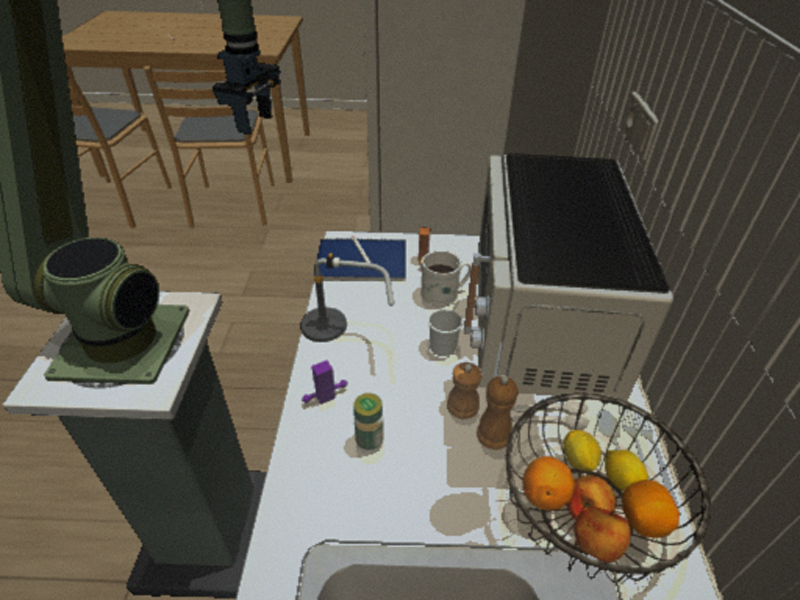

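View pics/top0.png

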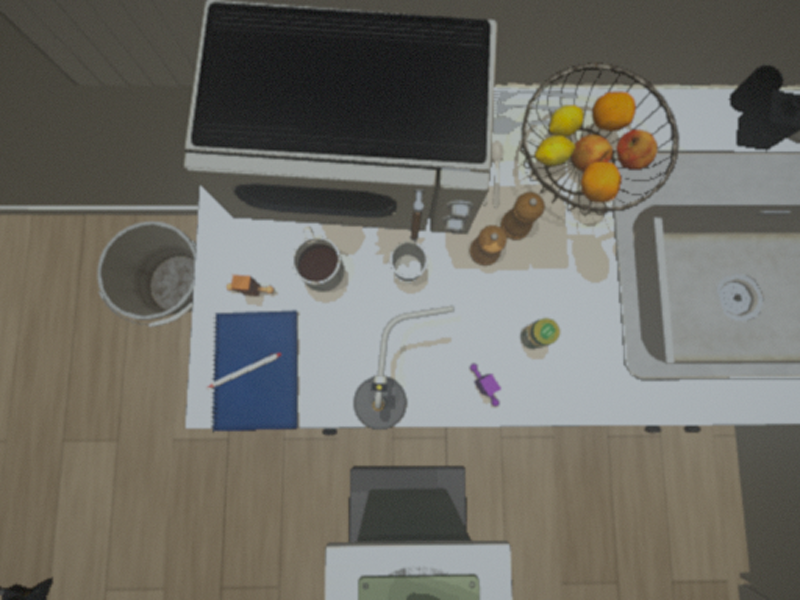

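The brown hanger is at about (245,287) in the 800-px top view, beside the mug. The rail foot is at (380,402) and its tip at (453,309). The purple hanger is the decoy. I'll crop in on both.

Run:
```python
import cv2
t=cv2.imread('pics/top0_raw.png');s=cv2.imread('pics/side0_raw.png')
a=cv2.resize(t[165:277,135:305],None,fx=4.7,fy=4.7,interpolation=cv2.INTER_CUBIC)[:, :800]
b=cv2.resize(s[140:224,185:305],None,fx=6.6,fy=6.6,interpolation=cv2.INTER_CUBIC)
print(a.shape,b.shape)
cv2.imwrite('pics/c1.png',a);cv2.imwrite('pics/c2.png',b)
```

```text
(526, 799, 3) (554, 792, 3)
```

View pics/c1.png

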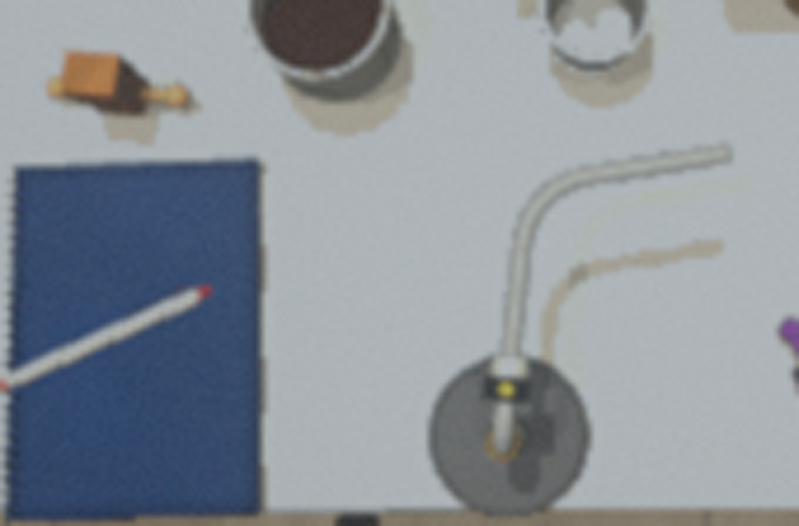

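View pics/c2.png

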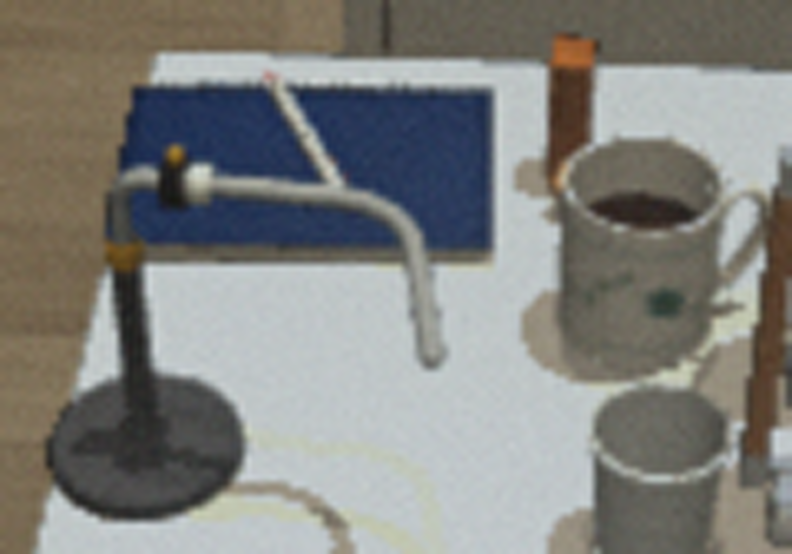

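The hanger's top face in c1 spans (66,52) to (124,56) to (116,97) to (64,92), with its right ball at (178,96). The rail bar runs from (513,340) through the bend to the nose at (732,153). In c2 the tip is at (431,366). I'll fit both poses.

```bash
cat > h.py <<'E'
import numpy as np
from workcell import env
def proj(n,P,m=None):
    m=m or env.camera_model(n);P=np.atleast_2d(P);T=m["camera_from_world"];T=np.array(T)
    c=P@T[:3,:3].T+T[:3,3];d=-c[:,2]
    return np.c_[m["cx"]+m["fx"]*c[:,0]/d, m["cy"]-m["fy"]*c[:,1]/d]
def c1(p): return (np.array(p,float)+.5)/4.7-.5+[135,165]
def c2(p): return (np.array(p,float)+.5)/6.6-.5+[185,140]
def rz(a): a=np.radians(a);return np.array([[np.cos(a),-np.sin(a),0],[np.sin(a),np.cos(a),0],[0,0,1]])
def curve():
    a=np.radians(np.linspace(90,15,60))
    L=np.c_[np.linspace(25,100,60),np.zeros(60)];A=np.c_[100+40*np.cos(a),-40+40*np.sin(a)]
    s=np.linspace(0,70,60)[:,None];O=np.array([138.6,-29.6])+s*[.2588,-.9659]
    C=np.r_[L,A[1:],O[1:]];return np.c_[C,np.full(len(C),170.)]
E
python3 - <<'E'
from h import *
from scipy.optimize import least_squares
mt,ms=env.camera_model("top"),env.camera_model("side")
C=curve();nose=np.array([[138.6+75*.2588,-29.6-75*.9659,170]])
ptT=c1([(514,335),(521,240),(535,208),(575,180),(650,165),(715,155)]);ptS=c2([(250,187),(330,193),(385,210),(412,245),(424,305),(430,345)])
def tf(x,P): return P@rz(x[2]).T+[x[0],x[1],0]
def polyd(c,p):
    d=[]
    for q in p:
        a,b=c[:-1],c[1:];t=np.clip(((q-a)*(b-a)).sum(1)/((b-a)**2).sum(1),0,1);v=q-(a+t[:,None]*(b-a))
        i=np.argmin((v**2).sum(1));n=b[i]-a[i];d.append((n[0]*v[i,1]-n[1]*v[i,0])/np.hypot(*n))
    return np.array(d)
def f(x):
    W=tf(x,C)
    return np.r_[polyd(proj(0,W,mt),ptT),polyd(proj(0,W,ms),ptS),(proj(0,tf(x,nose),mt)-c1([732,153]))[0][0],(proj(0,tf(x,nose),ms)-c2([431,367]))[0][1],.5*(proj(0,tf(x,np.array([[0,0,6.]])),mt)-c1([510,437]))[0],.5*(proj(0,tf(x,np.array([[0,0,6.]])),ms)-c2([147,445]))[0]]
r=least_squares(f,[310,20,0]);print("rail",r.x.round(2),"res",r.fun.round(2))
x=r.x
for n,p in(("tip",[138.6+70*.2588,-29.6-70*.9659,170]),("bendc",[100,-40,170]),("arcend",[138.6,-29.6,170]),("col30",[35,0,170])):print(n,tf(x,np.array([p]))[0].round(1))
u=rz(x[2])@[.2588,-.9659,0];print("outer dir",u.round(4),np.degrees(np.arctan2(u[1],u[0])))
# hanger: local x bore,y pegs
H=np.array([[12,15,82],[12,-15,82],[-12,-15,82],[-12,15,82],[0,-36,18]])
o=c1([(66,52),(124,56),(116,97),(64,92),(178,96)])
S=np.array([[-12,-15,82],[12,-15,82]]);so=c2([(551,66),(592,66)])
def g(x):return np.r_[(proj(0,tf(x,H),mt)-o).ravel(),(proj(0,tf(x,S),ms)-so).ravel()]
r=least_squares(g,[560,250,0]);print("hanger",r.x.round(2),r.fun.round(2))
E
```

```text
rail [390.55  65.72  -5.74] res [ 0.48 -0.12  0.07  0.4   0.05  0.2  -0.55 -0.77 -0.48 -0.05 -0.29 -0.17
 -0.27 -0.11 -0.12 -0.18 -0.24 -0.03]
tip [536.7 -46.7 170. ]
bendc [486.   15.9 170. ]
arcend [525.5  22.4 170. ]
col30 [425.4  62.2 170. ]
outer dir [ 0.1608 -0.987   0.    ] -80.74480221710036
hanger [595.11 300.2   -3.45] [ 0.23 -0.22 -0.83 -0.42 -0.06 -0.28 -0.32  0.14  0.43 -0.01 -0.79  0.46
 -0.25  0.9 ]
```

The fit residuals are under 1 px and both objects sit at plausible heights and reach. Next I'll go above the hanger, turning the tool to heading 176.5 on the way.

```bash
python3 -m jog '{"jaw":[60,60,60,60,60,60,60,60,60,60],"slide":[[0,0,0],[0,0,0],[-0.97,-0.49,0],[-0.97,-0.49,0],[-0.97,-0.49,0],[-0.97,-0.49,0],[-0.97,-0.49,0],[-0.97,-0.49,0],[-0.97,-0.49,0],[-0.97,-0.49,0]],"spin":[-0.87,-0.87,0,0,0,0,0,0,0,0]}' 25
python3 -m jog '{"jaw":[60,60,60,60,60,60,60,60,60],"slide":[[-0.97,-0.49,0],[-0.97,-0.49,0],[-0.97,-0.49,0],[-0.97,-0.49,0],[-0.97,-0.49,0],[-0.97,-0.49,0],[-1,-0.55,0],[0,0,0],[0,0,0]],"spin":[0,0,0,0,0,0,0,0,0]}'
python3 - <<'E'
from h import *
import cv2
s=env.state();print(s['ee_pos'],s['ee_rot'],s['time_s'])
m=env.camera_model("wrist");im=env.grab_frame("wrist");cv2.imwrite('pics/w1.png',cv2.resize(im[:,:,::-1],(800,600),interpolation=cv2.INTER_CUBIC))
T=np.array(m["camera_from_world"]);print(m["fx"],m["cx"],m["cy"],"cam",-T[:3,:3].T@T[:3,3])
H=np.array([[12,15,82],[12,-15,82],[-12,-15,82],[-12,15,82],[0,-36,18],[0,36,18]])@rz(-3.45).T+[595.1,300.2,0]
print(((proj(0,H,m)+.5)*1.5625-.5).round(1))
E
```

```text
time_s: 1.1
ee_pos: [397.7, 416.5, 213.6]
ee_rot: [-180.0, -0.0, 176.6]
force: [-0.1, -0.4, -0.1]
gripper_width: 60.3
gripper_force: 0.0
time_s: 2.0
ee_pos: [594.8, 300.3, 213.1]
ee_rot: [-180.0, -0.1, 176.5]
force: [-0.5, -0.7, 0.1]
gripper_width: 59.9
gripper_force: 0.0
[594.75164993 300.26791058 213.05036408] [-1.79980126e+02 -1.05761701e-01  1.76489363e+02] 2.0
266.4998526170821 255.89136868271837 191.28465520268227 cam [511.10087408 306.29329069 383.67967498]
[[418.3 304.2]
 [378.9 304.3]
 [378.4 273.5]
 [418.7 273.5]
 [358.7 270. ]
 [438.8 269.9]]
```

View pics/w1.png

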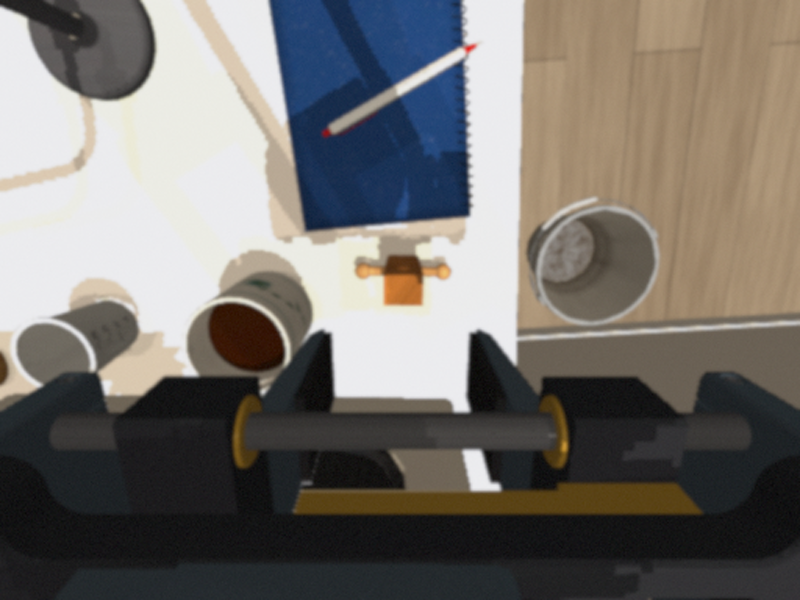

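The wrist view shows the hanger's balls at (362,270) and (443,270), about 3 mm further +y than predicted. That is within calibration, so I'll shift 2 mm and descend to grasp.

```bash
python3 -m jog '{"jaw":[60,60,60,60,60,60,60,60],"slide":[[0,0.07,0.9],[0,0,0.9],[0,0,0.9],[0,0,0.9],[0,0,0.9],[0,0,0.8],[0,0,0.43],[0,0,0]],"spin":[0,0,0,0,0,0,0,0]}' 25
python3 -m jog '{"jaw":[26,26,26,26,26,26,26,26],"slide":[[0,0,0],[0,0,0],[0,0,0],[0,0,0],[0,0,0],[0,0,0],[0,0,0],[0,0,0]],"spin":[0,0,0,0,0,0,0,0]}' 25
```

```text
time_s: 2.85
ee_pos: [593.0, 303.1, 40.3]
ee_rot: [-179.9, -0.2, 176.6]
force: [0.3, 0.3, -0.3]
gripper_width: 60.0
gripper_force: 0.0
time_s: 3.65
ee_pos: [595.4, 303.0, 43.0]
ee_rot: [180.0, 0.1, 176.6]
force: [0.1, -0.1, 5.8]
gripper_width: 30.0
gripper_force: 25.0
```

```bash
python3 -m jog '{"jaw":[26,26,26,26,26,26,26,26,26,26],"slide":[[0,0,-0.2],[0,0,-0.5],[0,0,-0.9],[0,0,-0.95],[0,0,-0.95],[0,0,-0.95],[0,0,-0.95],[0,0,-0.95],[0,0,-0.95],[0,0,0]],"spin":[0,0,0,0,0,0,0,0,0,0]}' 25
python3 - <<'E'
from h import *
for i in range(4):
    s=env.state();print(np.round(s['ee_pos'],2),np.round(s['ee_rot'],2),np.round(s['force'],2),s['time_s'],s['gripper_width'])
    env.grab_frame("side")
E
```

```text
time_s: 4.65
ee_pos: [596.5, 303.7, 266.6]
ee_rot: [179.7, 0.5, 176.6]
force: [-0.2, 1.2, -1.0]
gripper_width: 29.7
gripper_force: 25.0
[596.54 303.74 266.64] [179.72   0.48 176.57] [-0.17  1.23 -1.  ] 4.65 29.749893208736413
[595.57 303.23 263.65] [179.86   0.24 176.57] [-0.34  0.16 -2.02] 4.7 29.91658467905683
[594.73 302.79 261.35] [1.7998e+02 3.0000e-02 1.7657e+02] [-0.02  0.99 -1.8 ] 4.75 29.845846124593958
[594.21 302.56 259.92] [-1.7994e+02 -1.1000e-01  1.7657e+02] [ 0.33 -0.06 -2.58] 4.8 29.765324632081548
```

```bash
python3 -m jog '{"jaw":[26,26,26,26,26,26,26,26,26,26],"slide":[[0.073,-0.5,0],[0.073,-0.995,0],[0.073,-0.995,0],[0.073,-0.995,0],[0.073,-0.995,0],[0.073,-0.995,0],[0.073,-0.995,0],[0.073,-0.995,0],[0.073,-0.995,0],[0.073,-0.995,0]],"spin":[0,0,0,0,0,0,0,0,0,0]}' 25
python3 -m jog '{"jaw":[26,26,26,26,26],"slide":[[0.073,-0.995,0],[0.073,-0.995,0],[0.07,-0.995,0],[0,-0.5,0],[0,0,0]],"spin":[0,0,0,0,0]}'
python3 -m jog '{"jaw":[26,26,26,26,26,26,26,26,26,26],"slide":[[0,0,0],[0,0,0],[0,0,0],[0,0,0],[0,0,0],[0,0,0],[0,0,0],[0,0,0],[0,0,0],[0,0,0]],"spin":[0.966,0.966,0.966,0.966,0.966,0.966,0.966,0.966,0.966,0.966]}'
python3 -m jog '{"jaw":[26,26,26],"slide":[[0,0,0],[0,0,0],[0,0,0]],"spin":[0,0,0]}'
python3 - <<'E'
from h import *
import cv2
s=env.state();print(s['ee_pos'],s['ee_rot'],s['time_s'],s['force'])
m=env.camera_model("wrist");im=env.grab_frame("wrist");cv2.imwrite('pics/w2.png',cv2.resize(im[:,:,::-1],(800,600),interpolation=cv2.INTER_CUBIC))
np.savez('w2.npz',**{k:np.array(v) for k,v in m.items() if not isinstance(v,str)})
for n in ("top","side"): cv2.imwrite(f'pics/{n}1_raw.png',env.grab_frame(n)[:,:,::-1])
R=curve()@rz(-5.74).T+[390.55,65.72,0]
print(((proj(0,R[::15],m)+.5)*1.5625-.5).round(1), m.keys())
E
```

```text
time_s: 5.85
ee_pos: [554.5, 19.0, 259.9]
ee_rot: [-180.0, -0.1, 176.5]
force: [-0.2, 0.0, -1.5]
gripper_width: 30.0
gripper_force: 25.0
time_s: 6.35
ee_pos: [542.5, -84.6, 260.3]
ee_rot: [180.0, -0.1, 176.4]
force: [0.7, 0.6, -0.7]
gripper_width: 29.9
gripper_force: 25.0
time_s: 7.35
ee_pos: [543.3, -81.4, 260.6]
ee_rot: [-180.0, -0.1, 99.0]
force: [-0.5, -0.8, -2.0]
gripper_width: 29.8
gripper_force: 25.0
time_s: 7.65
ee_pos: [543.3, -82.4, 260.9]
ee_rot: [-180.0, -0.0, 99.4]
force: [-0.3, -0.4, -1.0]
gripper_width: 30.0
gripper_force: 25.0
[543.32161266 -82.37197606 260.89677974] [-1.79989609e+02 -2.44060348e-02  9.94316476e+01] 7.65 [-0.29269776 -0.42994068 -1.02620708]
[[212.6  17.8]
 [247.4  28.3]
 [281.8  38.7]
 [315.7  49. ]
 [348.6  58.9]
 [370.1  70.5]
 [386.9  88.9]
 [397.1 111.7]
 [399.9 137.1]
 [399.8 168.9]
 [399.7 199.4]
 [399.6 228.7]] dict_keys(['fx', 'fy', 'cx', 'cy', 'camera_from_world'])
```

View pics/w2.png

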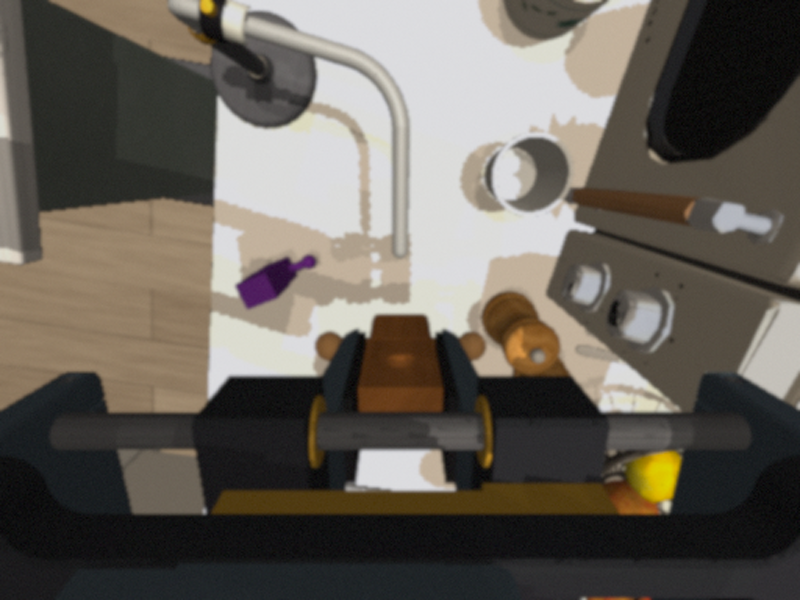

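The wrist view shows the outer leg vertical at column about 401, with its nose at (401,256). The hanger is centred at about 400.5 with its bore mouth at (400,360), so lateral and heading alignment look right. I'll check at sub-pixel level and estimate the height.

```bash
python3 - <<'E'
from h import *
import cv2
from scipy.optimize import least_squares
g=cv2.cvtColor(cv2.imread('pics/w2.png'),cv2.COLOR_BGR2GRAY);g=cv2.GaussianBlur(g,(3,3),0).astype(float)
m={k:v for k,v in np.load('w2.npz').items()}
def edges(r,a,b,d):
    s=np.gradient(g[r-3:r+4,a:b].mean(0));i=np.argmax(d*s);w=np.clip(d*s[max(i-3,0):i+4],0,None);return a+max(i-3,0)+(w*np.arange(len(w))).sum()/w.sum()
for r in(150,170,190,210,230,240):
    print(r,round(edges(r,380,401,-1),1),round(edges(r,401,425,1),1))
for r in(385,395,402): print('top face',r,round(edges(r,350,375,1),1),round(edges(r,430,450,-1),1))
# predicted hanger in the grasp: heading 99.43, bore at tcp + dz
def P(q): return (proj(0,q,m)+.5)*1.5625-.5
t=np.array([543.3,-82.4,260.9])
for dz in (17,19,21):
    o=t+[0,0,dz-60]
    H=np.array([[12,0,82],[-12,0,82],[12,0,0],[12,15,82],[0,36,18],[0,-36,18],[12,0,60]])@rz(99.4).T+o
    print(dz,P(H).round(1).tolist())
R=np.array([[138.6+k*.2588,-29.6-k*.9659,170] for k in(0,35,60,70,75)])@rz(-5.74).T+[390.55,65.72,0]
print(P(R).round(1).tolist(),P(R+[5*.987,5*.16,0]).round(1).tolist())
E
python3 - <<'E'
import cv2
a=cv2.imread('pics/w2.png')[220:420,290:510];cv2.imwrite('pics/w2c.png',cv2.resize(a,None,fx=3,fy=3,interpolation=cv2.INTER_CUBIC))
E
```

```text
150 391.1 409.5
170 391.4 409.5
190 391.3 409.1
210 391.2 408.6
230 391.1 408.4
240 390.3 409.6
top face 385 357.7 442.4
top face 395 357.3 442.9
top face 402 357.8 442.6
17 [[401.0, 386.6], [400.9, 444.6], [400.6, 311.9], [358.5, 386.5], [329.8, 345.6], [471.5, 345.6], [400.9, 359.7]]
19 [[401.0, 389.4], [400.9, 448.1], [400.6, 313.1], [357.9, 389.4], [329.2, 347.2], [472.1, 347.2], [400.9, 361.8]]
21 [[401.0, 392.3], [400.9, 451.6], [400.7, 314.3], [357.4, 392.3], [328.6, 348.8], [472.8, 348.8], [400.9, 364.0]]
[[399.9, 132.8], [399.7, 194.4], [399.6, 235.5], [399.6, 251.2], [399.6, 259.0]] [[408.5, 132.8], [407.9, 194.4], [407.6, 235.5], [407.5, 251.3], [407.4, 259.0]]
```

View pics/w2c.png

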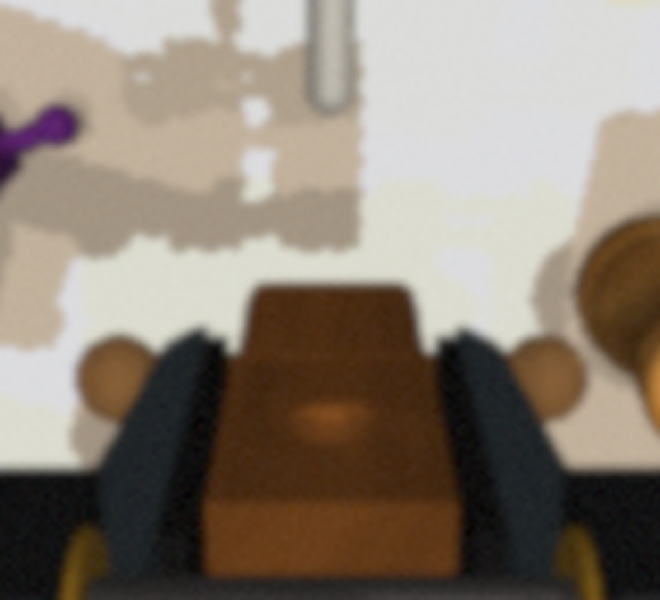

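Everything agrees: bar column about 400.0, hanger centre about 400.4, heading within 0.3°, and the bore about 17.5 mm above the TCP. Next I'll descend to bar height and advance slowly.

```bash
python3 -m jog '{"jaw":[26,26,26,26,26,26,26,26],"slide":[[0,0,0.5],[0,0,0.9],[0,0,0.9],[0,0,0.8],[0,0,0.52],[0,0,0],[0,0,0],[0,0,0]],"spin":[0,0,0,0,0,0,0,0]}' 25
python3 -m jog '{"jaw":[26,26,26,26,26,26],"slide":[[0.2,0,0],[0.2,0,0],[0.1,0,0],[0,0,0],[0,0,0],[0,0,0]],"spin":[0,0,0,0,0,0]}' 25
python3 - <<'E'
from h import *
import cv2
s=env.state();print(s['ee_pos'],s['ee_rot'],s['time_s'],s['force'],s['torque'])
im=env.grab_frame("wrist")[:,:,::-1];a=cv2.resize(im,(800,600),interpolation=cv2.INTER_CUBIC)
a=cv2.resize(a[200:440,280:520],None,fx=2.5,fy=2.5,interpolation=cv2.INTER_CUBIC)
b=env.grab_frame("side")[:,:,::-1];b=b[150:230,205:233+30];print(b.shape);b=cv2.resize(b,None,fx=3.4,fy=7.5*600/600,interpolation=cv2.INTER_CUBIC)
cv2.imwrite('pics/w3.png',np.hstack([a,b[:600]]))
E
```

```text
time_s: 8.6
ee_pos: [544.3, -83.1, 153.7]
ee_rot: [179.9, 0.0, 99.3]
force: [-0.6, -0.3, -1.4]
gripper_width: 29.9
gripper_force: 25.0
time_s: 9.2
ee_pos: [541.0, -68.2, 152.5]
ee_rot: [180.0, 0.0, 99.3]
force: [0.2, -0.6, -1.5]
gripper_width: 30.2
gripper_force: 25.0
[540.9819821  -68.15078218 152.47350152] [1.79993068e+02 3.31501068e-03 9.92967332e+01] 9.2 [ 0.21499222 -0.60932104 -1.4508518 ] [-0.06270297  0.05560362  0.00413241]
(80, 58, 3)
```

View pics/w3.png

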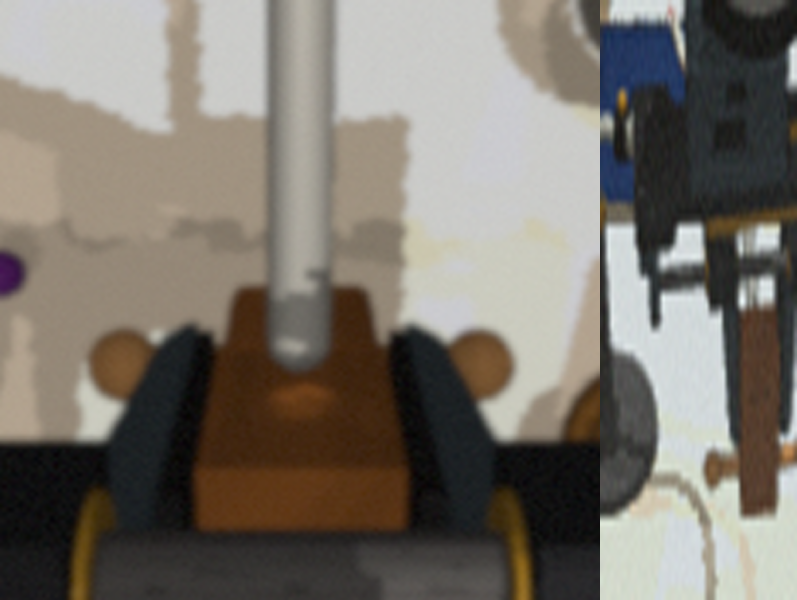

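The bar centre (col 299) and bore (col 301) agree to about 0.25 mm, with the nose about 5 mm from the mouth. I'll advance slowly, watching force.

```bash
python3 -m jog '{"jaw":[26,26,26,26,26,26],"slide":[[0.1,0,0],[0.1,0,0],[0.1,0,0],[0.1,0,0],[0,0,0],[0,0,0]],"spin":[0,0,0,0,0,0]}' 25
python3 -m jog '{"jaw":[26,26,26,26,26],"slide":[[0.1,0,0],[0.1,0,0],[0.1,0,0],[0,0,0],[0,0,0]],"spin":[0,0,0,0,0]}' 25
python3 -c "
from h import *
s=env.state();print(s['force'],s['torque'])"
```

```text
time_s: 9.9
ee_pos: [539.0, -56.2, 152.5]
ee_rot: [180.0, 0.0, 99.3]
force: [-1.2, -0.2, -0.4]
gripper_width: 29.7
gripper_force: 25.0
time_s: 10.4
ee_pos: [537.5, -47.3, 152.4]
ee_rot: [180.0, -0.0, 99.3]
force: [0.0, -0.1, -1.9]
gripper_width: 29.8
gripper_force: 25.0
[ 0.03814709 -0.05952063 -1.87385946] [-0.06340486  0.04489058 -0.03483053]
```

The hanger is threaded with no side force. I'll slide along the straight leg, then refine the bend position from wrist images by contour fitting.

```bash
python3 -m jog '{"jaw":[26,26,26,26,26,26,26,26,26],"slide":[[0.1,0,0],[0.2,0,0],[0.2,0,0],[0.2,0,0],[0.2,0,0],[0.2,0,0],[0.1,0,0],[0,0,0],[0,0,0]],"spin":[0,0,0,0,0,0,0,0,0]}' 25
python3 - <<'E'
from h import *
import cv2
from scipy.optimize import minimize
for i in range(3):
    s=env.state();print(np.round(s['ee_pos'],2),np.round(s['ee_rot'],2),np.round(s['force'],2),s['time_s']);env.grab_frame("top")
s=env.state();print(np.round(s['ee_pos'],2))
m=env.camera_model("wrist");im=env.grab_frame("wrist")[:,:,::-1];cv2.imwrite('pics/w4_raw.png',im)
np.savez('w4.npz',**{k:np.array(v) for k,v in m.items()})
C=curve();C=C[(C[:,0]>62)|(C[:,1]<-1)];t=np.gradient(C[:,:2],axis=0);t/=np.linalg.norm(t,axis=1)[:,None];N=np.c_[-t[:,1],t[:,0],0*t[:,0]]
def run(img,mm,smin,smax):
    g=cv2.GaussianBlur(cv2.cvtColor(img,cv2.COLOR_BGR2LAB)[:,:,0].astype(np.float32),(0,0),1.0)
    def cost(x,full=False):
        sc=0
        for sgn in(1,-1):
            f=lambda o:proj(0,(C+N*o*sgn)[smin:smax]@rz(x[2]).T+[x[0],x[1],0],mm).astype(np.float32)
            s=lambda p:cv2.remap(g,p[None,:,0],p[None,:,1],cv2.INTER_LINEAR)[0]
            sc+=np.minimum(np.abs(s(f(3.8))-s(f(6.2))),25).mean()
        return -sc
    best=min((minimize(cost,[390.55+a,65.72+b,-5.74+c],method='Nelder-Mead',options=dict(initial_simplex=np.array([[390.55+a,65.72+b,-5.74+c]]+[[390.55+a+(k==0)*2,65.72+b+(k==1)*2,-5.74+c+(k==2)*1.] for k in range(3)]))) for a in(-2,0,2) for b in(-2,0,2) for c in(-1,0,1)),key=lambda r:r.fun)
    print(best.x.round(2),best.fun,cost([390.55,65.72,-5.74]))
    x=best.x;print("bendc",(np.array([100,-40,0])@rz(x[2]).T+[x[0],x[1],0]).round(2),"tip",(np.array([156.7,-97.2,0])@rz(x[2]).T+[x[0],x[1],0]).round(2),"heading",(x[2]+105).round(2))
w2=cv2.imread('pics/w2.png');M=dict(np.load('w2.npz'))
M2=dict(M);k=1.5625
for a in('fx','fy'):M2[a]=M[a]*k
for a in('cx','cy'):M2[a]=(M[a]+.5)*k-.5
run(w2,M2,0,len(C)-3)
run(im,m,0,len(C)-50)
E
```

```text
time_s: 11.3
ee_pos: [531.8, -11.9, 152.5]
ee_rot: [180.0, 0.0, 99.3]
force: [1.0, -0.1, -1.3]
gripper_width: 30.0
gripper_force: 25.0
[531.79 -11.87 152.48] [1.7999e+02 1.0000e-02 9.9300e+01] [ 0.96 -0.11 -1.28] 11.3
[531.79 -11.98 152.46] [1.7999e+02 1.0000e-02 9.9290e+01] [ 0.31  0.73 -1.18] 11.35
[531.82 -12.04 152.45] [179.99   0.    99.28] [ 0.48 -0.31 -1.72] 11.4
[531.78 -12.05 152.42]
[390.05  67.38  -5.65] -49.571563720703125 -38.52787
bendc [485.63  17.73   0.  ] tip [536.42 -44.77   0.  ] heading 99.35
[387.59  64.41  -3.95] -46.528953552246094 -38.888668
bendc [484.6   17.62   0.  ] tip [537.22 -43.35   0.  ] heading 101.05
```

```bash
cat > plan.py <<'E'
from h import *
BC=np.array([486.1,17.8]);YR=-5.68
def pt(s):
    if s<70: p=[138.6+(70-s)*.2588,-29.6-(70-s)*.9659]
    elif s<122.36: a=np.radians(15+np.degrees((s-70)/40));p=[100+40*np.cos(a),-40+40*np.sin(a)]
    else: p=[100-(s-122.36),0]
    return rz(YR)[:2,:2]@(np.array(p)-[100,-40])+BC
def pose(s):
    P=np.array([pt(s+k) for k in np.linspace(-12,12,25)]);d=P[-1]-P[0];y=np.degrees(np.arctan2(d[1],d[0]));d/=np.hypot(*d)
    n=np.array([-d[1],d[0]]);l=(P-P[12])@n;return np.r_[P[12]+n*(l.max()+l.min())/2,y]
def step(a,b):
    R=rz(a[2])[:2,:2];v=R.T@(b[:2]-a[:2]);return np.r_[v[0]/30,-v[1]/30,-(b[2]-a[2])/8]
E
python3 - <<'E'
from plan import *
S=[33.2]+list(np.arange(39,58,6))+list(np.arange(57+2.5,138,2.5))
Q=[pose(s) for s in S]
print(Q[0].round(2))
for i in range(1,len(S)): print(i,S[i],Q[i].round(1),step(Q[i-1],Q[i]).round(3).tolist())
E
```

```text
[531.5  -11.98  99.32]
1 39 [530.6  -6.3  99.3] [0.193, -0.0, -0.0]
2 45 [ 5.296e+02 -3.000e-01  9.930e+01] [0.2, 0.0, 0.0]
3 51 [528.6   5.6  99.3] [0.2, -0.0, -0.0]
4 57 [527.6  11.5  99.3] [0.2, 0.0, -0.0]
5 59.5 [527.3  14.   99.3] [0.083, 0.0, -0.001]
6 62.0 [526.8  16.4  99.7] [0.083, -0.0, -0.051]
7 64.5 [526.4  18.9 100.5] [0.083, -0.001, -0.098]
8 67.0 [525.9  21.3 101.7] [0.083, -0.002, -0.145]
9 69.5 [525.3  23.8 103.2] [0.083, -0.002, -0.191]
10 72.0 [524.7  26.1 105.1] [0.081, -0.003, -0.238]
11 74.5 [523.9  28.5 107.4] [0.082, -0.003, -0.285]
12 77.0 [523.1  30.8 110.1] [0.082, -0.004, -0.332]
13 79.5 [522.1  33.  113.1] [0.082, -0.003, -0.379]
14 82.0 [521.1  35.3 116.5] [0.082, -0.003, -0.428]
15 84.5 [519.9  37.4 120.1] [0.081, -0.003, -0.448]
16 87.0 [518.6  39.5 123.7] [0.081, -0.003, -0.448]
17 89.5 [517.2  41.5 127.3] [0.081, -0.003, -0.448]
18 92.0 [515.7  43.4 130.8] [0.081, -0.003, -0.448]
19 94.5 [514.   45.2 134.4] [0.081, -0.003, -0.448]
20 97.0 [512.3  46.9 138. ] [0.081, -0.003, -0.448]
21 99.5 [510.4  48.4 141.6] [0.081, -0.003, -0.448]
22 102.0 [508.4  49.9 145.2] [0.081, -0.003, -0.448]
23 104.5 [506.4  51.2 148.7] [0.081, -0.003, -0.448]
24 107.0 [504.3  52.4 152.3] [0.081, -0.003, -0.448]
25 109.5 [502.1  53.5 155.9] [0.081, -0.003, -0.448]
26 112.0 [499.8  54.4 159.4] [0.081, -0.002, -0.438]
27 114.5 [497.5  55.3 162.6] [0.082, -0.001, -0.394]
28 117.0 [495.2  56.  165.3] [0.082, -0.0, -0.348]
29 119.5 [492.8  56.6 167.7] [0.082, 0.0, -0.3]
30 122.0 [490.3  57.1 169.8] [0.083, 0.0, -0.254]
31 124.5 [487.9  57.6 171.4] [0.083, 0.0, -0.207]
32 127.0 [485.4  58.  172.7] [0.083, 0.0, -0.16]
33 129.5 [483.   58.3 173.6] [0.083, -0.0, -0.114]
34 132.0 [480.5  58.6 174.2] [0.083, -0.0, -0.067]
35 134.5 [478.   58.8 174.3] [0.083, -0.0, -0.021]
36 137.0 [475.5  59.1 174.3] [0.083, 0.0, 0.0]
```

```bash
python3 -m jog '{"jaw":[26,26,26,26,26,26,26],"slide":[[0.193,0,0],[0.2,0,0],[0.2,0,0],[0.2,0,0],[0.083,0,0],[0,0,0],[0,0,0]],"spin":[0,0,0,0,0,0,0]}' 25
python3 -m jog '{"jaw":[26,26,26,26,26,26],"slide":[[0.083,0,0],[0.083,-0.001,0],[0.083,-0.002,0],[0.083,-0.002,0],[0,0,0],[0,0,0]],"spin":[-0.051,-0.098,-0.145,-0.191,0,0]}' 25
python3 -c "
from h import *
s=env.state();print(s['force'],s['torque'],s['ee_pos'],s['ee_rot'])"
```

```text
time_s: 12.2
ee_pos: [527.5, 14.1, 152.5]
ee_rot: [180.0, 0.0, 99.3]
force: [-0.1, -0.6, -1.6]
gripper_width: 29.9
gripper_force: 25.0
time_s: 12.8
ee_pos: [525.6, 23.9, 152.5]
ee_rot: [180.0, 0.0, 103.2]
force: [-0.3, 0.2, -1.3]
gripper_width: 30.1
gripper_force: 25.0
[-0.25557924  0.15778822 -1.30290342] [-0.05378098  0.00171848 -0.00615968] [525.59159065  23.91530497 152.46855424] [1.79992583e+02 3.93607575e-04 1.03183065e+02]
```

```bash
python3 -m jog '{"jaw":[26,26,26,26,26],"slide":[[0.081,-0.003,0],[0.082,-0.003,0],[0.082,-0.004,0],[0,0,0],[0,0,0]],"spin":[-0.238,-0.285,-0.332,0,0]}' 25
python3 -m jog '{"jaw":[26,26,26,26],"slide":[[0.082,-0.003,0],[0.082,-0.003,0],[0,0,0],[0,0,0]],"spin":[-0.379,-0.428,0,0]}' 25
python3 -c "
from h import *
s=env.state();print(s['force'],s['torque'],s['ee_pos'],s['ee_rot'])"
```

```text
time_s: 13.3
ee_pos: [523.1, 30.9, 152.4]
ee_rot: [-180.0, -0.0, 110.0]
force: [-1.2, 0.3, -1.4]
gripper_width: 30.4
gripper_force: 25.0
time_s: 13.7
ee_pos: [521.0, 35.2, 152.4]
ee_rot: [-179.9, -0.0, 116.4]
force: [-0.8, -0.8, -0.1]
gripper_width: 30.0
gripper_force: 25.0
[-0.79264974 -0.77671309 -0.09172401] [-0.164611    0.36140085  0.04297167] [520.98993376  35.18712199 152.37279486] [-1.79948241e+02 -1.74829786e-02  1.16387087e+02]
```

```bash
python3 -m jog '{"jaw":[26,26,26,26,26],"slide":[[0.081,-0.003,0],[0.081,-0.003,0],[0.081,-0.003,0],[0,0,0],[0,0,0]],"spin":[-0.448,-0.448,-0.448,0,0]}' 25
python3 -c "
from h import *
s=env.state();print(s['force'],s['torque'],s['ee_pos'],s['ee_rot'])"
```

```text
time_s: 14.2
ee_pos: [517.1, 41.1, 152.4]
ee_rot: [-179.9, -0.0, 127.1]
force: [-2.3, -1.8, 0.1]
gripper_width: 30.1
gripper_force: 25.0
[-2.26872948 -1.79799515  0.06383941] [-0.50249773  0.47727371  0.01481641] [517.05419893  41.14919839 152.38393597] [-1.79934525e+02 -1.55402778e-02  1.27113047e+02]
```

Contact is about 2.9 N, purely radial inward, so the hanger is about 0.3 mm too far out. I'll correct by −0.012 in tool y and continue.

```bash
python3 -m jog '{"jaw":[26,26,26,26,26],"slide":[[0,-0.012,0],[0.081,-0.004,0],[0.081,-0.004,0],[0,0,0],[0,0,0]],"spin":[0,-0.448,-0.448,0,0]}' 25
python3 -c "
from h import *
s=env.state();print(s['force'],s['torque'],s['ee_pos'],s['ee_rot'])"
```

```text
time_s: 14.7
ee_pos: [513.8, 44.7, 152.4]
ee_rot: [-180.0, -0.0, 134.3]
force: [-2.8, -2.7, -0.2]
gripper_width: 29.8
gripper_force: 25.0
[-2.75955127 -2.7025727  -0.24599488] [-0.54206896  0.45585307  0.0527818 ] [513.78803413  44.73698609 152.39413057] [-1.79970337e+02 -1.22755162e-02  1.34290667e+02]
```

```bash
python3 -m jog '{"jaw":[26,26,26,26,26],"slide":[[0,-0.018,0],[0.081,-0.005,0],[0.081,-0.005,0],[0,0,0],[0,0,0]],"spin":[0,-0.448,-0.448,0,0]}' 25
python3 -c "
from h import *
s=env.state();print(s['force'],s['torque'],s['ee_pos'],s['ee_rot'])"
```

```text
time_s: 15.2
ee_pos: [510.0, 47.8, 152.5]
ee_rot: [180.0, -0.0, 141.5]
force: [-2.4, -2.5, -0.4]
gripper_width: 29.7
gripper_force: 25.0
[-2.4286832  -2.45659706 -0.39252356] [-0.28685189  0.31689857 -0.00309452] [510.04373603  47.82496515 152.48181944] [ 1.79968728e+02 -1.46240487e-03  1.41453492e+02]
```

```bash
python3 -m jog '{"jaw":[26,26,26,26,26],"slide":[[0,-0.015,0],[0.081,-0.006,0],[0.081,-0.006,0],[0,0,0],[0,0,0]],"spin":[0,-0.448,-0.448,0,0]}' 25
python3 -c "
from h import *
s=env.state();print(s['force'],s['torque'],s['ee_pos'],s['ee_rot'])"
```

```text
time_s: 15.7
ee_pos: [505.9, 50.2, 152.5]
ee_rot: [179.9, 0.0, 148.6]
force: [0.4, -0.5, -1.9]
gripper_width: 30.1
gripper_force: 25.0
[ 0.38799584 -0.54646344 -1.92214963] [-0.10097103  0.0388243   0.07123967] [505.9142045   50.23844966 152.5255898 ] [1.79937802e+02 2.43912922e-02 1.48616866e+02]
```

```bash
python3 -m jog '{"jaw":[26,26,26,26,26],"slide":[[0.081,-0.005,0],[0.081,-0.005,0],[0.081,-0.004,0],[0,0,0],[0,0,0]],"spin":[-0.448,-0.448,-0.438,0,0]}' 25
python3 -c "
from h import *
s=env.state();print(s['force'],s['torque'],s['ee_pos'],s['ee_rot'])"
```

```text
time_s: 16.2
ee_pos: [499.3, 53.1, 152.5]
ee_rot: [180.0, 0.0, 159.3]
force: [0.9, -0.1, -1.1]
gripper_width: 29.8
gripper_force: 25.0
[ 0.93194023 -0.07908375 -1.08783477] [ 0.02982863 -0.03641845 -0.00668257] [499.25996156  53.11533556 152.53032057] [1.79960854e+02 3.40136333e-02 1.59279052e+02]
```

```bash
python3 -m jog '{"jaw":[26,26,26,26,26],"slide":[[0.082,-0.001,0],[0.082,0,0],[0.082,0,0],[0,0,0],[0,0,0]],"spin":[-0.394,-0.348,-0.3,0,0]}' 25
python3 -c "
from h import *
s=env.state();print(s['force'],s['torque'],s['ee_pos'],s['ee_rot'])"
```

```text
time_s: 16.7
ee_pos: [492.1, 55.2, 152.5]
ee_rot: [180.0, 0.0, 167.6]
force: [0.1, -0.1, -1.5]
gripper_width: 29.8
gripper_force: 25.0
[ 0.07852738 -0.11350295 -1.45628093] [ 0.00217127  0.01649542 -0.00849943] [492.08487661  55.22898273 152.48409932] [1.79981571e+02 2.32102305e-02 1.67632690e+02]
```

```bash
python3 -m jog '{"jaw":[26,26,26,26,26],"slide":[[0.083,0,0],[0.083,0,0],[0.083,0,0],[0,0,0],[0,0,0]],"spin":[-0.254,-0.207,-0.16,0,0]}' 25
python3 -m jog '{"jaw":[26,26,26,26,26,26],"slide":[[0.083,0,0],[0.083,0,0],[0.083,0,0],[0.083,0,0],[0,0,0],[0,0,0]],"spin":[-0.114,-0.067,-0.021,0,0,0]}' 25
python3 -c "
from h import *
s=env.state();print(s['force'],s['torque'],s['ee_pos'],s['ee_rot'])"
```

```text
time_s: 17.2
ee_pos: [484.5, 56.5, 152.5]
ee_rot: [180.0, 0.0, 172.7]
force: [0.0, -0.7, -1.5]
gripper_width: 29.8
gripper_force: 25.0
time_s: 17.8
ee_pos: [474.5, 57.6, 152.5]
ee_rot: [180.0, 0.0, 174.3]
force: [-0.6, -0.5, -1.7]
gripper_width: 30.1
gripper_force: 25.0
[-0.58571664 -0.46707551 -1.74125519] [-0.00624376  0.00493831  0.04491814] [474.54235425  57.63369264 152.5090721 ] [1.79992192e+02 1.45477023e-02 1.74314970e+02]
```

```bash
python3 -m jog '{"jaw":[26,26,26,26,26,26,26],"slide":[[0.1,0,0],[0.1,0,0],[0.1,0,0],[0.1,0,0],[0.1,0,0],[0,0,0],[0,0,0]],"spin":[0,0,0,0,0,0,0]}' 25
python3 - <<'E'
from plan import *
s=env.state();print(s['force'],s['torque'],s['ee_pos'],s['ee_rot'])
BC[:]=[485.7,16.6]
def w(x,z): return np.r_[rz(YR)[:2,:2]@(np.array([x,0.])-[100,-40])+BC,z]
print("tcp rail x",(rz(YR)[:2,:2].T@(s['ee_pos'][:2]-BC))+[100,-40])
m=env.camera_model("top")
for x in(36,40,44,48,52,56): print(x,((proj(0,w(x,175),m)[0]+.5-[135,165])*4.7-.5).round(1))
E
```

```text
time_s: 18.5
ee_pos: [459.7, 59.1, 152.5]
ee_rot: [180.0, 0.0, 174.3]
force: [-0.2, -0.4, -1.6]
gripper_width: 29.8
gripper_force: 25.0
[-0.21846055 -0.35455572 -1.57463174] [ 0.05861502  0.01283984 -0.01046754] [459.68913227  59.11839103 152.52437017] [1.79992836e+02 2.06474274e-02 1.74318073e+02]
tcp rail x [69.90869362 -0.26472479]
36 [506.4 373.6]
40 [507.2 365.5]
44 [508.  357.4]
48 [508.8 349.3]
52 [509.6 341.2]
56 [510.5 333.1]
```

The bumper face is predicted at rail x ≈ 44.5, about 13 mm ahead. I'll advance 8 mm and then feel for it in small steps.

```bash
python3 -m jog '{"jaw":[26,26,26,26,26],"slide":[[0.09,0,0],[0.09,0,0],[0.09,0,0],[0,0,0],[0,0,0]],"spin":[0,0,0,0,0]}' 25
for i in 1; do python3 -m jog '{"jaw":[26,26,26,26],"slide":[[0.02,0,0],[0.02,0,0],[0,0,0],[0,0,0]],"spin":[0,0,0,0]}' 25; done
python3 -m jog '{"jaw":[26,26,26],"slide":[[0.02,0,0],[0,0,0],[0,0,0]],"spin":[0,0,0]}' 25
python3 -m jog '{"jaw":[26,26,26],"slide":[[0.02,0,0],[0,0,0],[0,0,0]],"spin":[0,0,0]}' 25
```

```text
time_s: 19.0
ee_pos: [451.6, 59.9, 152.5]
ee_rot: [180.0, 0.0, 174.3]
force: [0.5, 1.1, -1.6]
gripper_width: 29.9
gripper_force: 25.0
time_s: 19.4
ee_pos: [450.4, 60.0, 152.4]
ee_rot: [180.0, -0.0, 174.3]
force: [0.3, 0.0, -1.7]
gripper_width: 30.0
gripper_force: 25.0
time_s: 19.7
ee_pos: [449.8, 60.1, 152.4]
ee_rot: [180.0, 0.0, 174.3]
force: [0.7, -0.6, -1.8]
gripper_width: 29.7
gripper_force: 25.0
time_s: 20.0
ee_pos: [449.2, 60.2, 152.4]
ee_rot: [180.0, 0.0, 174.3]
force: [0.7, -0.6, -1.1]
gripper_width: 29.6
gripper_force: 25.0
```

```bash
python3 -m jog '{"jaw":[26,26,26,26],"slide":[[0.02,0,0],[0.015,0,0],[0,0,0],[0,0,0]],"spin":[0,0,0,0]}' 25 | grep -E "ee_pos|force:"
python3 -m jog '{"jaw":[26,26,26],"slide":[[0.017,0,0],[0,0,0],[0,0,0]],"spin":[0,0,0]}' 25 | grep -E "ee_pos|force:"
```

```text
ee_pos: [448.1, 60.3, 152.4]
force: [0.6, -0.0, -1.1]
gripper_force: 25.0
ee_pos: [447.6, 60.3, 152.4]
force: [-0.4, 0.1, -2.2]
gripper_force: 25.0
```

```bash
python3 -m jog '{"jaw":[26,26,26],"slide":[[0.017,0,0],[0,0,0],[0,0,0]],"spin":[0,0,0]}' 25 | grep -E "ee_pos|force:"
```

```text
ee_pos: [447.1, 60.4, 152.4]
force: [0.2, 0.1, -0.8]
gripper_force: 25.0
```

```bash
python3 -m jog '{"jaw":[26,26,26],"slide":[[0.015,0,0],[0,0,0],[0,0,0]],"spin":[0,0,0]}' 25 | grep -E "ee_pos|force:"
python3 -m jog '{"jaw":[26,26,26],"slide":[[0.015,0,0],[0,0,0],[0,0,0]],"spin":[0,0,0]}' 25 | grep -E "ee_pos|force:"
```

```text
ee_pos: [446.6, 60.4, 152.4]
force: [0.5, 0.0, -1.3]
gripper_force: 25.0
ee_pos: [446.2, 60.4, 152.4]
force: [-0.2, 0.1, -1.3]
gripper_force: 25.0
```

```bash
python3 -m jog '{"jaw":[26,26,26],"slide":[[0.015,0,0],[0,0,0],[0,0,0]],"spin":[0,0,0]}' 25 | grep -E "ee_pos|force:"
```

```text
ee_pos: [446.1, 60.5, 152.5]
force: [1.2, -0.7, -1.1]
gripper_force: 25.0
```

```bash
python3 -m jog '{"jaw":[26,26,26],"slide":[[0.01,0,0],[0,0,0],[0,0,0]],"spin":[0,0,0]}' 25 | grep -E "ee_pos|force:"
```

```text
ee_pos: [446.1, 60.5, 152.6]
force: [3.6, -1.1, -3.1]
gripper_force: 25.0
```

```bash
python3 -m jog '{"jaw":[26,26,26],"slide":[[0.008,0,0],[0,0,0],[0,0,0]],"spin":[0,0,0]}' 25 | grep -E "ee_pos|force:"
python3 -c "
from h import *
for i in range(3):
    s=env.state();print(np.round(s['force'],2),np.round(s['torque'],2),s['ee_pos'],s['ee_rot']);env.grab_frame('top')"
```

```text
ee_pos: [446.1, 60.5, 152.6]
force: [4.4, -0.5, -3.7]
gripper_force: 25.0
[ 4.39 -0.53 -3.65] [-0.13 -0.9  -0.01] [446.05525056  60.4979672  152.6037085 ] [1.79987464e+02 1.07655357e-01 1.74317445e+02]
[ 4.93 -0.15 -4.08] [-0.13 -0.91  0.02] [446.06415207  60.4920587  152.6018224 ] [1.79988154e+02 1.07258505e-01 1.74316635e+02]
[ 4.87 -1.51 -5.03] [-0.19 -0.86  0.01] [446.04000014  60.46890011 152.58527043] [1.79990002e+02 1.03579447e-01 1.74317297e+02]
```

Pressed home at about 5 N. Before releasing, I'll lower slightly so the hanger's weight rests on the bar.

```bash
python3 -m jog '{"jaw":[26,26,26,26],"slide":[[0,0,0.02],[0,0,0.015],[0,0,0],[0,0,0]],"spin":[0,0,0,0]}' 25 | grep -E "ee_pos|force:"
python3 -c "
from h import *
s=env.state();print(np.round(s['force'],2),np.round(s['torque'],2))"
```

```text
ee_pos: [446.1, 60.6, 151.9]
force: [5.2, -0.7, 0.1]
gripper_force: 25.0
[ 5.2  -0.67  0.13] [-0.22 -0.8   0.03]
```

```bash
python3 -m jog '{"jaw":[26,26,26,26],"slide":[[0,0,0.015],[0,0,0],[0,0,0],[0,0,0]],"spin":[0,0,0,0]}' 25 | grep -E "ee_pos|force:"
python3 -c "
from h import *
for i in range(3):
    s=env.state();print(np.round(s['force'],2),np.round(s['torque'],2),s['ee_pos']);env.grab_frame('top')"
```

```text
ee_pos: [446.1, 60.6, 151.6]
force: [5.5, -1.3, 3.1]
gripper_force: 25.0
[ 5.48 -1.32  3.12] [-0.08 -0.81 -0.03] [446.11011667  60.63789339 151.61744173]
[ 4.62 -0.68  2.55] [-0.07 -0.87 -0.03] [446.08198153  60.62234482 151.59310897]
[ 5.61 -0.3   2.46] [-0.1  -0.85 -0.04] [446.07221468  60.63472383 151.59964339]
```

```bash
python3 -m jog '{"jaw":[26,26,28,30,32,36,42,50,58,58],"slide":[[0,0,0],[0,0,0],[0,0,0],[0,0,0],[0,0,0],[0,0,0],[0,0,0],[0,0,0],[0,0,0],[0,0,0]],"spin":[0,0,0,0,0,0,0,0,0,0]}' 5
python3 -m jog '{"jaw":[58,58,58,58,58,58,58,58],"slide":[[0,0,-0.1],[0,0,-0.2],[0,0,-0.5],[0,0,-0.8],[0,0,-0.9],[0,0,-0.9],[0,0,0],[0,0,0]],"spin":[0,0,0,0,0,0,0,0]}'
python3 - <<'E'
from h import *
import cv2
s=env.state();print(s['ee_pos'],s['force'],s['time_s'])
a=env.grab_frame("wrist")[:,:,::-1];b=env.grab_frame("side")[:,:,::-1]
a=cv2.resize(a[130:310,150:360],(400,343),interpolation=cv2.INTER_CUBIC);b=cv2.resize(b[130:230,180:300],(400,333),interpolation=cv2.INTER_CUBIC)
c=np.zeros((343,800,3),np.uint8);c[:343,:400]=a;c[:333,400:]=b;cv2.imwrite('pics/f1.png',c)
E
```

```text
time_s: 24.6
ee_pos: [445.1, 60.5, 150.9]
ee_rot: [180.0, -0.0, 174.3]
force: [-0.6, 0.0, 0.6]
gripper_width: 58.1
gripper_force: 0.0
time_s: 25.4
ee_pos: [445.3, 60.5, 253.4]
ee_rot: [180.0, 0.1, 174.3]
force: [-0.2, 0.1, -0.6]
gripper_width: 58.5
gripper_force: 0.0
[445.26211119  60.53134883 253.35048149] [-0.18022251  0.05552498 -0.64418614] 25.4
```

View pics/f1.png

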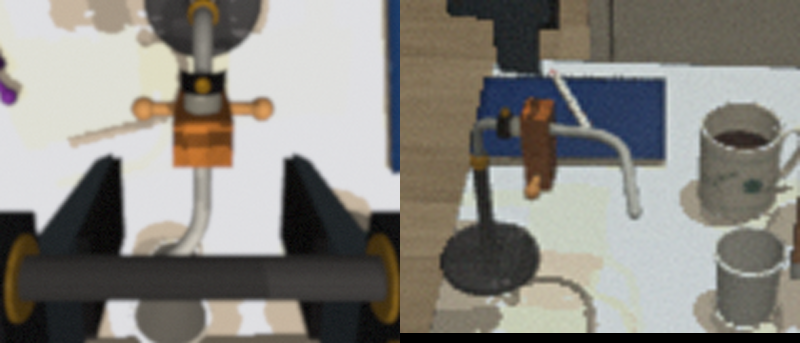

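The picture shows the hanger upright on the inner leg, flush against the white bumper (wrist view about (203,105), side view about (520,130)), with the gripper clear. Now I'll hand the job in.

```bash
python3 -m jog '{"jaw":[58,58,58,58,58],"slide":[[0,0,-0.5],[0,0,-0.5],[0,0,0],[0,0,0],[0,0,0]],"spin":[0,0,0,0,0]}' | head -2; python3 -c "
from workcell import env
print(env.job_done())"
```

```text
time_s: 26.0
ee_pos: [444.6, 60.4, 281.6]
the job is handed in; nothing more can be done
None
```

The brown hanger is threaded round the bend and hanging upright against the white bumper: pressed home at about 5 N, released with the gripper clear, and handed in at about 26 s; side force round the bend was about 4 N at most.

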